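# Sort the loose camera parts into the repair trays

## Task

Clear the loose camera parts off the desk by sorting them: both tripod screws into the round dish, the lens barrel standing upright in the square tray, and the two body fittings, the shutter button cap and the flash shoe, into the long tray. Set the parts down in the trays rather than dropping them from a height, and leave the loupe, the screwdriver and the camera body where they are.

Things in the scene. Friction and masses are not known exactly. Their poses are not given: they have to be found in the camera images.
- barrel_mid (a point): polished brass lens barrel, an upright solid-walled cylinder 46 mm in diameter and 38 mm tall, about 140 g, closed by glass on top. The point is on its axis half-way up; z is its axis, up. A loupe stands near it on the robot's side.
- screw_a_mid (a point): first of two alike screws: black steel tripod screw standing on its head, thread up: knurled round head 26 mm diameter, 9 mm thick; above it a 9.5 mm diameter shank, 18 mm long; 27 mm tall in all, about 30 g, can be gripped by head or shank. The point is on its axis half-way up (13.5 mm over its underside); z up along the shank. It stands close beside the flash shoe.
- screw_b_mid (a point): second of two alike screws: black steel tripod screw standing on its head, thread up: knurled round head 26 mm diameter, 9 mm thick; above it a 9.5 mm diameter shank, 18 mm long; 27 mm tall in all, about 30 g, can be gripped by head or shank. The point is on its axis half-way up (13.5 mm over its underside); z up along the shank. It stands close beside the flash shoe.
- cap_mid (a point): chrome shutter button cap, a disc 18 mm in diameter and 12 mm tall with a bevelled top (straight side 9 mm high), about 15 g, lying flat close beside the flash shoe. The point is its centre, 6 mm over its underside; z up.
- shoe_mid (a point): cream bakelite flash shoe, a channel-shaped block 44 mm long (x), 26 mm wide (y), 12 mm tall, about 30 g, channel up. The point is its centre, 6 mm over its underside. At the start the cap and the two screws stand round it in any arrangement: one at its -x end, one at +y, one at -y, 14 to 25 mm clear of it, blocking a grasp of the shoe; close on each along the shoe's adjacent face.
- dish_in (a point): round steel dish, fixed: outer diameter 120 mm at the rim (114 mm at the foot), inner diameter 108 to 114 mm, rim 28 mm above the desk, wall 3 mm. The point is the centre of its inner floor, 4 mm above the desk. For the two screws.
- square_tray: square dark wooden tray, fixed: 110 x 110 mm outside, walls 3 mm thick, 28 mm high; inner floor about 3 mm above the desk. Origin at the centre of its underside on the desk, x and y along its sides. For the lens barrel.
- long_tray: long dark wooden tray, fixed: 140 mm (its x) by 90 mm (its y) outside, walls 3 mm thick, 28 mm high; inner floor about 3 mm above the desk. Origin at the centre of its underside on the desk. For the cap and the flash shoe.
- vise_top (a point): small cast-iron vise clamped to the far desk edge, a fixed obstacle in the row of trays, swapping places with them: 56 mm wide (y), reaching from 70 mm before this point to 121 mm beyond it in x. The point is at the height of the jaw tops, 80 mm above the desk, over the middle of its base.
- loupe_mid (a point): black loupe standing near the barrel, to be left alone: 32 mm in diameter, 28 mm tall. The point is its centre, half-way up.
- driver_mid (a point): small screwdriver lying on the desk to the right of the parts, to be left alone: 125 mm long, at most 16 mm thick, along its x (blade to +x). The point is at the middle of its length, 6 mm above the desk.
- camera_mid (a point): camera body standing upright at the left of the desk, to be left alone: 34 x 128 mm (x, y) and 83 mm tall, mount ring projecting 6 mm on +x. The point is 36 mm above the desk, over the middle of its base.

How it is judged:
At the end, for the whole second after the job is handed in: Both screws in the round dish (centres within 50 mm of its axis, under 26 mm above its floor), the barrel in the square tray and upright within 0.15 rad, cap and flash shoe in the long tray (centres inside its walls, under 30 mm above the desk); all released (horizontal distance between each of screw_a_mid, screw_b_mid and dish_in below 0.05 m and z of screw_a_mid in the frame of dish_in between 0 and 0.026 m and z of screw_b_mid in the frame of dish_in between 0 and 0.026 m and x of barrel_mid in the frame of square_tray between -0.05 and 0.05 m and y of barrel_mid in the frame of square_tray between -0.05 and 0.05 m and z of barrel_mid in the frame of square_tray between 0 and 0.03 m and angle between barrel_mid's own z axis and vertical below 0.15 rad and x of cap_mid in the frame of long_tray between -0.065 and 0.065 m and y of cap_mid in the frame of long_tray between -0.04 and 0.04 m and z of cap_mid in the frame of long_tray between 0 and 0.03 m and x of shoe_mid in the frame of long_tray between -0.065 and 0.065 m and y of shoe_mid in the frame of long_tray between -0.04 and 0.04 m and z of shoe_mid in the frame of long_tray between 0 and 0.03 m); the robot touches nothing.
It fails at once if the loupe is shifted by more than 15 mm (distance of loupe_mid from where it was at the start of the episode above 0.015 m).
It fails at once if the screwdriver is shifted by more than 15 mm (distance of driver_mid from where it was at the start of the episode above 0.015 m).
It fails at once if the camera body is shifted by more than 15 mm (distance of camera_mid from where it was at the start of the episode above 0.015 m).
It fails at once if a part is let go or thrown with its centre more than 65 mm above the desk ((height (world z) of barrel_mid above 0.065 m and contact force between barrel and the fingers below 0.01 N) or (height (world z) of screw_a_mid above 0.065 m and contact force between screw_a and the fingers below 0.01 N) or (height (world z) of screw_b_mid above 0.065 m and contact force between screw_b and the fingers below 0.01 N) or (height (world z) of cap_mid above 0.065 m and contact force between cap and the fingers below 0.01 N) or (height (world z) of shoe_mid above 0.065 m and contact force between shoe and the fingers below 0.01 N)).
It also fails if it takes over 72 s, if anything falls off the work surface, if the arm or the gripper's body presses on something with over 40 N, if the wrist force passes 120 N, or if a joint passes its speed limit or range.

## Robot

A 6-joint arm with a two-finger parallel gripper is mounted at the origin on the work surface. World frame = base frame: x ahead of the robot, y to its left, z up, the work surface at z = 0. Lengths are in m, angles in rad, forces in N, time in s.
With the tool pointing down it reaches from about 0.3 to 0.85 m from the base axis. Payload 5.4 kg.
Tool frame: the origin (TCP) lies at the very end of the fingers, on their centre line; the grasp point (between the pads) lies 19 mm behind it (robot.grip_depth is the distance from the TCP to the grasp point, in m); z points along the fingers, y is the line along which they close (so a half turn about z gives the same grasp; the last joint's range is limited). The gripper opens to 85 mm and grips with 20 to 120 N. Pads are 22 mm wide; open, the fingers measure 114 mm over their backs; the gripper's body (76 mm by 85 mm) begins 54 mm behind the grasp point. The pads swing forward as they close: fully open they stand 13 mm farther back than shut.
Start: joints at [-1.399, 0.158, 1.597, -0, 1.386, -0.21], TCP at [0.214, -0.534, 0.231] pointing down, gripper open.
Joint ranges: [-2.91, 2.91], [-0.94, 2.29], [0.18, 2.7], [-1.29, 4.43], [0.17, 2.64], [-3, 3]. Speed limits (rad/s): [2.57, 2.57, 3.14, 3.14, 3.14, 3.14].

## Interface

Orientations are given as a rotation vector (axis times angle).
In Python, from station import robot, imaging gives the robot as it stands.
- The arm moves only by the tool servo_tool, never from a script. Its argument "rows" is a list of rows, each an object of numbers: "x", "y", "z": the shift along the tool's x, y, z in mm; "ax", "ay", "az": the turn, a rotation vector about the tool's x, y, z in rad; "grip": the opening, from 0 (shut) to 1 (fully open). In form: [{"x": .., "y": .., "z": .., "ax": .., "ay": .., "az": .., "grip": ..}, ...]. A call has 1 to 12 rows; each row is the pose to reach, as a shift and turn from the pose commanded when the call began, along the tool's axes at that moment; what a row does not reach only later rows make up. A row lasts 1/12 s, in which the tool goes at most 41.7 mm and 7.16 degrees, less where a joint would pass 70% of its speed; a pose out of reach is approached as far as the arm can. A call with a gripper value outside its range is refused whole. The fingers move at their own pace and stop on an object; "grip_force" is the grip in N (left out, the last holds). Time passes only in rows, so rows that repeat a pose let the fingers close. It gives the time, the measured TCP pose, the force, the opening and the grip force at its end, in the units of the state.
- robot.observe(): the state, without advancing time (a new reading comes with each control period).
- imaging.capture(name): name is "scene" or "top" or "wrist"; returns a dict with "frame" (400x640x3 uint8, blue, green, red), "z_map" (400x640 float32, m along the optical axis (not along the pixel's ray), 0 where there is no reading), "intrinsics" (3x3 intrinsics, pixels), "rvec" (rotation vector, rad) and "tvec" (3), from world to camera coordinates, as OpenCV has them. Camera axes: x right, y down, z forward; pixel columns grow to the right and rows downward; lengths in m; the calibration is good to about 2 mm. A picture is of the moment at which its call begins.
- robot.close_job(): hands the job in; it is judged then, once.
The state is a dict: "time": time; "joint_positions": joint angles; "joint_vel": joint speeds; "effort": joint torques, N m; "ee_pos": TCP position; "tool_rot": TCP orientation; "contact_force": force on the tool from outside, world axes, zero at the start; "ft_torque": the same for the moment, N m; "width": finger opening in m; "finger_force": force on a finger pad.
Only numpy, scipy, OpenCV 4.12 (cv2) and the standard library are available. Lean on these libraries where they do the work, as an engineer would, in place of code of your own. Each camera call takes 0.05 s, during which the arm holds its last target. There are 200 camera calls.

## Working session

There is one attempt and no reset: what is moved stays moved. The work goes in short steps, Python scripts to look and compute and a tool call to move; the robot and the scene stay as the last step left them, time stands still between calls to the robot, and variables do not carry over. Pictures are saved under pics/ and viewed, at most 10 in all, crops included, and the job is handed in when it is done.

Besides the shell and the picture viewer there is one more tool, called after "Call:" as name([rows], argument=value, ...), one row to a line, values as JSON. servo_tool: Moves the arm, as the interface text tells. Its arguments: {"type":"object","properties":{"rows":{"type":"array","items":{"type":"object","properties":{"x":{"type":"number"},"y":{"type":"number"},"z":{"type":"number"},"ax":{"type":"number"},"ay":{"type":"number"},"az":{"type":"number"},"grip":{"type":"number"}}}},"grip_force":{"type":"number"}},"required":["rows"]}

```bash
mkdir -p pics; ls
cat > h.py <<'E'
import numpy as np, cv2
from station import robot, imaging
def world(c):
    z=c["z_map"].astype(float);K=c["intrinsics"];R=cv2.Rodrigues(np.array(c["rvec"],float))[0];t=np.array(c["tvec"],float).ravel()
    v,u=np.mgrid[:z.shape[0],:z.shape[1]]
    P=np.stack([(u-K[0][2])/K[0][0]*z,(v-K[1][2])/K[1][1]*z,z],-1)
    W=(P-t)@R; W[z<=0]=np.nan; return W
E
python3 - <<'E'
from h import *
s=robot.observe();print({k:np.round(v,3).tolist() for k,v in s.items()})
for n in("top","scene"):
    c=imaging.capture(n);cv2.imwrite(f"pics/{n}0.png",c["frame"]);np.savez(f"{n}0.npz",**c)
    W=world(c);print(n,[np.round(W[r,q],3).tolist() for r,q in((50,100),(200,320),(350,320),(200,550))])
E
```

```text
pics
{'time': 0.0, 'joint_positions': [-1.399, 0.159, 1.598, -0.0, 1.386, -0.21], 'joint_vel': [-0.0, -0.001, -0.001, 0.001, -0.0, -0.001], 'effort': [0.0, -39.6, -33.143, -0.0, 0.008, -0.0], 'ee_pos': [0.214, -0.533, 0.23], 'tool_rot': [-3.083, -0.596, -0.0], 'contact_force': [0.038, 0.079, 0.079], 'ft_torque': [0.011, -0.008, -0.018], 'finger_force': 0.0, 'width': 0.085}
top [[1.634, 1.285, -0.75], [0.574, 0.032, 0.001], [0.145, 0.041, 0.358], [0.562, -0.738, 0.022]]
scene [[-1.26, 0.307, -0.206], [0.494, 0.1, 0.002], [0.585, 0.014, -0.748], [1.024, 1.466, -0.737]]
```

View pics/top0.png

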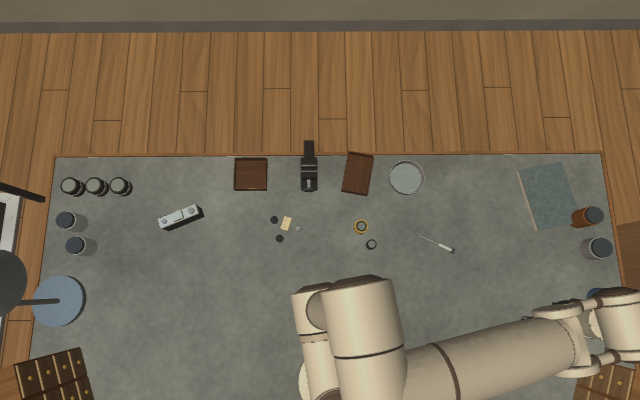

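The top view shows the square tray (250,174), vise (309,175), long tray (357,174), dish (406,178), screws (274,220) and (280,239), cap (298,229), shoe (287,223), barrel (361,227), loupe (371,244) and driver (436,243).

```bash
python3 - <<'E'
from h import *
for n in("top",):
    c=dict(np.load(f"{n}0.npz"));W=world(c);print(c["intrinsics"][0,0])
    for k,(u,v,h) in dict(sq=(250,174,30),lt=(357,174,30),dish=(406,178,30),sa=(274,220,6),sb=(280,239,6),cap=(298,229,6),shoe=(287,223,10),bar=(361,227,10),loupe=(371,244,8),vise=(309,175,5)).items():
        w=W[v-h:v+h+1,u-h:u+h+1].reshape(-1,3);m=(w[:,2]>.005)&(w[:,2]<.12);w=w[m]
        print(k,np.round(W[v,u],3),len(w),np.round(w.min(0),3) if len(w) else'',np.round(w.max(0),3) if len(w) else'')
    # tray orientation from brown mask
    hsv=cv2.cvtColor(c["frame"],cv2.COLOR_BGR2HSV)
    m=cv2.inRange(hsv,(0,90,20),(14,255,140));m[:155]=0;m[200:]=0;m[:,:225]=0;m[:,430:]=0
    for q in cv2.findContours(m,0,2)[0]:
        if cv2.contourArea(q)>200:
            b=cv2.boxPoints(cv2.minAreaRect(q));print(b.round(1).tolist())
            K=c["intrinsics"];R=cv2.Rodrigues(c["rvec"])[0];t=c["tvec"].ravel();C=-R.T@t
            for p in b:
                d=R.T@np.linalg.inv(K)@[p[0],p[1],1];X=C+d*(.028-C[2])/d[2];print(np.round(X,3))
E
python3 - <<'E'
import cv2
a=cv2.imread('pics/scene0.png');cv2.imwrite('pics/s0.png',a)
E
```

```text
396.15830616246745
sq [0.667 0.272 0.003] 676 [0.56  0.169 0.005] [0.742 0.374 0.035]
lt [ 0.663 -0.095  0.007] 617 [ 0.558 -0.202  0.005] [0.742 0.009 0.035]
dish [ 0.647 -0.263  0.006] 679 [ 0.546 -0.369  0.005] [ 0.741 -0.161  0.035]
sa [0.503 0.185 0.023] 51 [0.485 0.167 0.005] [0.523 0.201 0.031]
sb [0.441 0.166 0.01 ] 47 [0.425 0.147 0.005] [0.461 0.18  0.03 ]
cap [0.474 0.107 0.012] 31 [0.461 0.087 0.005] [0.495 0.127 0.018]
shoe [0.495 0.144 0.003] 123 [0.461 0.11  0.005] [0.528 0.177 0.019]
bar [ 0.474 -0.099  0.042] 186 [ 0.446 -0.134  0.005] [ 0.509 -0.069  0.045]
loupe [ 0.42  -0.131  0.032] 89 [ 0.406 -0.158  0.005] [ 0.445 -0.108  0.034]
vise [0.639 0.068 0.081] 121 [0.629 0.052 0.021] [0.674 0.086 0.088]
[[234.0, 158.0], [266.0, 158.0], [266.0, 190.0], [234.0, 190.0]]
[0.717 0.324 0.028]
[0.716 0.215 0.028]
[0.604 0.213 0.028]
[0.605 0.32  0.028]
[[341.0, 191.3000030517578], [347.5, 151.0], [373.6000061035156, 155.3000030517578], [367.1000061035156, 195.5]]
[ 0.597 -0.038  0.028]
[ 0.738 -0.063  0.028]
[ 0.722 -0.152  0.028]
[ 0.582 -0.125  0.028]
```

View pics/scene0.png

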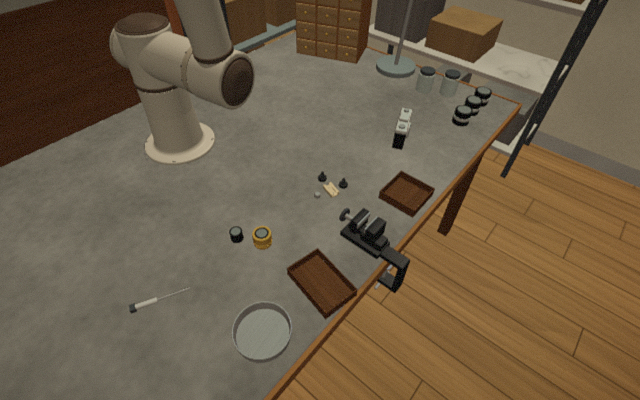

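The scene view agrees with the top view. I'll go to the barrel first and take a close look there.

Call:
servo_tool([
  {"x": 405,"y": -306,"z": 40,"az": 0.382,"grip": 1},
  {"x": 405,"y": -306,"z": 40,"az": 0.382,"grip": 1},
  {"x": 405,"y": -306,"z": 40,"az": 0.382,"grip": 1},
  {"x": 405,"y": -306,"z": 40,"az": 0.382,"grip": 1},
  {"x": 405,"y": -306,"z": 40,"az": 0.382,"grip": 1},
  {"x": 405,"y": -306,"z": 40,"az": 0.382,"grip": 1},
  {"x": 405,"y": -306,"z": 40,"az": 0.382,"grip": 1},
  {"x": 405,"y": -306,"z": 40,"az": 0.382,"grip": 1},
  {"x": 405,"y": -306,"z": 40,"az": 0.382,"grip": 1},
  {"x": 405,"y": -306,"z": 40,"az": 0.382,"grip": 1},
  {"x": 405,"y": -306,"z": 40,"az": 0.382,"grip": 1},
  {"x": 405,"y": -306,"z": 40,"az": 0.382,"grip": 1},
])

```text
$.rows[0]: bad value
```

Run:
```python
from h import *
s=robot.observe();print(s["time"],s["ee_pos"],s["tool_rot"])
c=imaging.capture("wrist");cv2.imwrite("pics/w1.png",c["frame"]);np.savez("w1.npz",**c)
W=world(c)
m=((W[...,2]>.03)&(W[...,2]<.05)).astype(np.uint8)
n,l,st,ce=cv2.connectedComponentsWithStats(m)
for i in range(1,n):
    if st[i,4]>100: w=W[l==i];print(st[i],np.round(w.min(0),3),np.round(w.max(0),3))
```

```text
0.1 [ 0.21411369 -0.53304355  0.2303803 ] [-3.08276957e+00 -5.95790108e-01 -1.35997680e-05]
[ 571  229   65   61 1015] [ 0.206 -0.86   0.03 ] [ 0.274 -0.823  0.05 ]
```

View pics/w1.png

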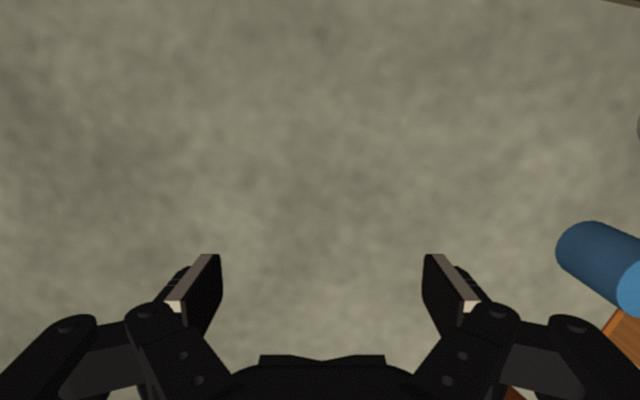

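The move was refused, and the picture just shows empty desk between the fingers. I'll send it again with every field filled in.

Call:
servo_tool([
  {"x": 40,"y": -30,"z": 4,"ax": 0,"ay": 0,"az": 0.1,"grip": 1},
])

```text
time: 0.23
ee_pos: [0.2331, -0.5019, 0.2279]
tool_rot: [3.109, 0.432, -0.003]
contact_force: [1.9, 0.6, 0.1]
width: 0.0854
finger_force: 0.0
```

Call:
servo_tool([
  {"x": 341,"y": -315,"z": 27,"ax": 0,"ay": 0,"az": 0.282,"grip": 1},
  {"x": 341,"y": -315,"z": 27,"ax": 0,"ay": 0,"az": 0.282,"grip": 1},
  {"x": 341,"y": -315,"z": 27,"ax": 0,"ay": 0,"az": 0.282,"grip": 1},
  {"x": 341,"y": -315,"z": 27,"ax": 0,"ay": 0,"az": 0.282,"grip": 1},
  {"x": 341,"y": -315,"z": 27,"ax": 0,"ay": 0,"az": 0.282,"grip": 1},
  {"x": 341,"y": -315,"z": 27,"ax": 0,"ay": 0,"az": 0.282,"grip": 1},
  {"x": 341,"y": -315,"z": 27,"ax": 0,"ay": 0,"az": 0.282,"grip": 1},
  {"x": 341,"y": -315,"z": 27,"ax": 0,"ay": 0,"az": 0.282,"grip": 1},
  {"x": 341,"y": -315,"z": 27,"ax": 0,"ay": 0,"az": 0.282,"grip": 1},
  {"x": 341,"y": -315,"z": 27,"ax": 0,"ay": 0,"az": 0.282,"grip": 1},
  {"x": 341,"y": -315,"z": 27,"ax": 0,"ay": 0,"az": 0.282,"grip": 1},
  {"x": 341,"y": -315,"z": 27,"ax": 0,"ay": 0,"az": 0.282,"grip": 1},
])

```text
time: 1.23
ee_pos: [0.4772, -0.0954, 0.2004]
tool_rot: [-3.139, -0.008, -0.0]
contact_force: [0.1, 0.0, 0.0]
width: 0.0856
finger_force: 0.0
```

```bash
cat >> h.py <<'E'
def go(s,x,y,z,yaw):
    R=cv2.Rodrigues(np.array(s["tool_rot"]))[0]; d=R.T@(np.array([x,y,z])-s["ee_pos"])*1e3
    a=(np.arctan2(R[1,0],R[0,0])-yaw+np.pi)%(2*np.pi)-np.pi; return np.round(d,1).tolist(),round(a,3)
def blobs(W,lo,hi,mn=100):
    n,l,st,ce=cv2.connectedComponentsWithStats(((W[...,2]>lo)&(W[...,2]<hi)).astype(np.uint8))
    for i in range(1,n):
        if st[i,4]>mn: w=W[l==i];print(st[i].tolist(),np.round((w.min(0)+w.max(0))/2,4),np.round(np.ptp(w,axis=0),3))
E
python3 - <<'E'
from h import *
s=robot.observe();print(s["time"],s["ee_pos"],s["tool_rot"])
c=imaging.capture("wrist");cv2.imwrite("pics/w1.png",c["frame"])
W=world(c);blobs(W,.022,.05)
E
```

```text
1.2333 [ 0.47719541 -0.09541869  0.20035531] [-3.13893254e+00 -8.10946282e-03 -2.63404465e-04]
[115, 0, 25, 25, 273] [0.6153 0.0641 0.0391] [0.022 0.015 0.022]
[256, 0, 115, 56, 839] [ 0.6069 -0.0862  0.026 ] [0.043 0.096 0.008]
[452, 0, 140, 55, 993] [ 0.608  -0.2601  0.026 ] [0.043 0.113 0.008]
[98, 29, 45, 13, 154] [0.5973 0.0682 0.0414] [0.007 0.034 0.017]
[15, 140, 15, 11, 124] [0.5055 0.1876 0.0256] [0.01  0.01  0.007]
[302, 152, 50, 50, 1924] [ 0.4781 -0.0993  0.0315] [0.045 0.045 0.019]
[49, 203, 14, 11, 107] [0.443  0.1689 0.0254] [0.01  0.009 0.007]
[344, 218, 31, 31, 732] [ 0.4193 -0.1325  0.0265] [0.032 0.03  0.009]
```

View pics/w1.png

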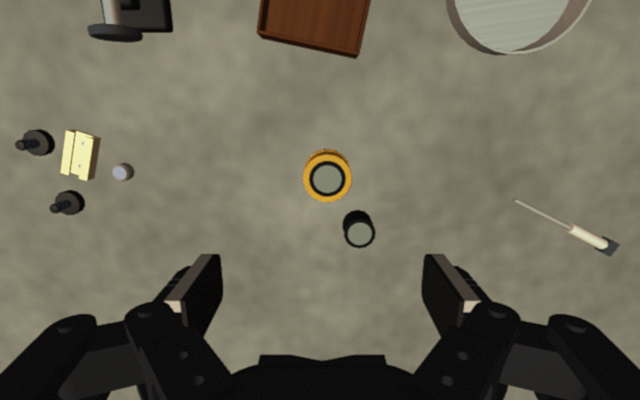

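The wrist view shows the barrel (327,177) with the loupe (359,230) clear of where the fingers will go. The screws are at left, (38,142) and (68,203), with the shoe at (80,155) and the cap at (122,172). Grasping the barrel now.

Call:
servo_tool([
  {"x": 1,"y": 4,"z": 194,"ax": 0,"ay": 0,"az": 0,"grip": 1},
  {"x": 1,"y": 4,"z": 194,"ax": 0,"ay": 0,"az": 0,"grip": 1},
  {"x": 1,"y": 4,"z": 194,"ax": 0,"ay": 0,"az": 0,"grip": 1},
  {"x": 1,"y": 4,"z": 194,"ax": 0,"ay": 0,"az": 0,"grip": 1},
  {"x": 1,"y": 4,"z": 194,"ax": 0,"ay": 0,"az": 0,"grip": 1},
  {"x": 1,"y": 4,"z": 194,"ax": 0,"ay": 0,"az": 0,"grip": 1},
  {"x": 1,"y": 4,"z": 194,"ax": 0,"ay": 0,"az": 0,"grip": 0.35},
  {"x": 1,"y": 4,"z": 194,"ax": 0,"ay": 0,"az": 0,"grip": 0.35},
  {"x": 1,"y": 4,"z": 194,"ax": 0,"ay": 0,"az": 0,"grip": 0.35},
  {"x": 1,"y": 4,"z": 194,"ax": 0,"ay": 0,"az": 0,"grip": 0.35},
  {"x": 1,"y": 4,"z": 194,"ax": 0,"ay": 0,"az": 0,"grip": 0.35},
  {"x": 1,"y": 4,"z": 194,"ax": 0,"ay": 0,"az": 0,"grip": 0.35},
], grip_force=50)

```text
time: 2.28
ee_pos: [0.479, -0.1058, 0.01]
tool_rot: [3.139, -0.0, 0.008]
contact_force: [-0.7, 0.2, 6.2]
width: 0.0441
finger_force: 50.7
```

Run:
```python
from h import *
s=robot.observe();print(s["ee_pos"],s["width"],s["finger_force"],go(s,.661,.268,.15,0))
```

```text
[ 0.47903504 -0.10582111  0.00999521] 0.04411788183363561 50.703282952308655 ([182.6, -373.5, -140.0], np.float64(-0.0))
```

Call:
servo_tool([
  {"x": 0,"y": 0,"z": -100,"ax": 0,"ay": 0,"az": 0,"grip": 0.35},
  {"x": 0,"y": 0,"z": -100,"ax": 0,"ay": 0,"az": 0,"grip": 0.35},
  {"x": 10,"y": -20,"z": -125,"ax": 0,"ay": 0,"az": 0,"grip": 0.35},
  {"x": 182,"y": -373,"z": -140,"ax": 0,"ay": 0,"az": 0,"grip": 0.35},
  {"x": 182,"y": -373,"z": -140,"ax": 0,"ay": 0,"az": 0,"grip": 0.35},
  {"x": 182,"y": -373,"z": -140,"ax": 0,"ay": 0,"az": 0,"grip": 0.35},
  {"x": 182,"y": -373,"z": -140,"ax": 0,"ay": 0,"az": 0,"grip": 0.35},
  {"x": 182,"y": -373,"z": -140,"ax": 0,"ay": 0,"az": 0,"grip": 0.35},
  {"x": 182,"y": -373,"z": -140,"ax": 0,"ay": 0,"az": 0,"grip": 0.35},
  {"x": 182,"y": -373,"z": -140,"ax": 0,"ay": 0,"az": 0,"grip": 0.35},
  {"x": 182,"y": -373,"z": -140,"ax": 0,"ay": 0,"az": 0,"grip": 0.35},
  {"x": 182,"y": -373,"z": -140,"ax": 0,"ay": 0,"az": 0,"grip": 0.35},
])

```text
time: 3.28
ee_pos: [0.6506, 0.2517, 0.148]
tool_rot: [-3.141, -0.0, -0.004]
contact_force: [0.5, 0.3, -0.6]
width: 0.0447
finger_force: 52.1
```

Run:
```python
from h import *
s=robot.observe();print(s["time"],s["ee_pos"],s["width"],s["finger_force"],s["contact_force"],go(s,.661,.268,.013,0))
c=imaging.capture("wrist");cv2.imwrite("pics/w2.png",c["frame"])
W=world(c);blobs(W,.02,.034);
```

```text
3.2833 [0.65064826 0.25173226 0.14802008] 0.04467291217326223 52.14067339897156 [ 0.52552823  0.25126447 -0.60481408] ([10.0, -16.2, 135.1], np.float64(0.0))
[226, 105, 146, 136, 2206] [0.6629 0.2695 0.0251] [0.11 0.11 0.01]
[522, 104, 27, 90, 601] [0.6839 0.0853 0.027 ] [0.069 0.006 0.014]
[28, 298, 104, 32, 686] [0.5365 0.4716 0.027 ] [0.026 0.089 0.014]
```

View pics/w2.png

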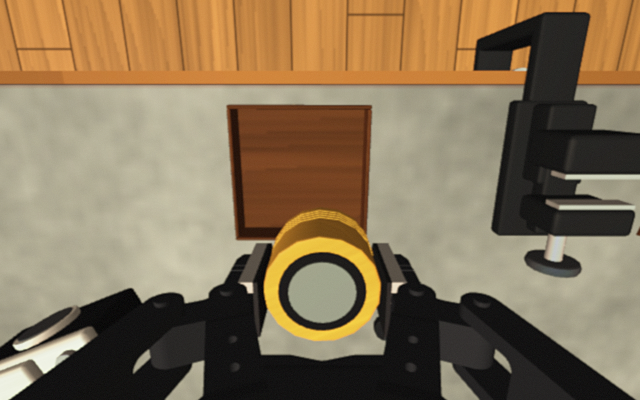

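The barrel is held upright (320,290), with the empty square tray ahead (300,172). Lowering it in.

Call:
servo_tool([
  {"x": 12,"y": -16,"z": 20,"ax": 0,"ay": 0,"az": 0,"grip": 0.35},
  {"x": 12,"y": -16,"z": 60,"ax": 0,"ay": 0,"az": 0,"grip": 0.35},
  {"x": 12,"y": -16,"z": 98,"ax": 0,"ay": 0,"az": 0,"grip": 0.35},
  {"x": 12,"y": -16,"z": 120,"ax": 0,"ay": 0,"az": 0,"grip": 0.35},
  {"x": 12,"y": -16,"z": 131,"ax": 0,"ay": 0,"az": 0,"grip": 0.35},
  {"x": 12,"y": -16,"z": 133,"ax": 0,"ay": 0,"az": 0,"grip": 0.35},
  {"x": 12,"y": -16,"z": 133,"ax": 0,"ay": 0,"az": 0,"grip": 0.35},
])

```text
time: 3.92
ee_pos: [0.6626, 0.2657, 0.0145]
tool_rot: [-3.141, 0.0, -0.003]
contact_force: [-0.1, -0.1, -2.0]
width: 0.0444
finger_force: 53.4
```

Call:
servo_tool([
  {"x": 0,"y": 0,"z": 1.5,"ax": 0,"ay": 0,"az": 0,"grip": 0.35},
  {"x": 0,"y": 0,"z": 1.5,"ax": 0,"ay": 0,"az": 0,"grip": 0.7},
  {"x": 0,"y": 0,"z": 1.5,"ax": 0,"ay": 0,"az": 0,"grip": 0.7},
  {"x": 0,"y": 0,"z": 1.5,"ax": 0,"ay": 0,"az": 0,"grip": 0.7},
  {"x": 0,"y": 0,"z": 1.5,"ax": 0,"ay": 0,"az": 0,"grip": 0.7},
  {"x": 0,"y": 0,"z": -40,"ax": 0,"ay": 0,"az": 0,"grip": 0.7},
  {"x": 0,"y": 0,"z": -80,"ax": 0,"ay": 0,"az": 0,"grip": 0.7},
  {"x": 0,"y": 0,"z": -120,"ax": 0,"ay": 0,"az": 0,"grip": 0.7},
  {"x": 0,"y": 0,"z": -130,"ax": 0,"ay": 0,"az": 0,"grip": 0.5},
])

```text
time: 4.67
ee_pos: [0.6659, 0.2666, 0.1525]
tool_rot: [-3.139, 0.0, -0.021]
contact_force: [1.0, -0.6, 0.4]
width: 0.0489
finger_force: 0.0
```

Run:
```python
from h import *
s=robot.observe();print(s["time"],s["ee_pos"],s["width"])
c=imaging.capture("wrist");W=world(c);blobs(W,.036,.055)
print(go(s,.43,.15,.18,1.3))
```

```text
4.6667 [0.66589005 0.26657533 0.15246491] 0.048911778556816436
[532, 126, 95, 116, 3168] [0.676  0.0728 0.0455] [0.086 0.052 0.019]
[294, 171, 58, 57, 2546] [0.662  0.2664 0.0402] [0.046 0.045 0.008]
[536, 252, 55, 35, 799] [0.6081 0.0713 0.0455] [0.027 0.037 0.019]
[0, 329, 95, 51, 826] [0.5215 0.5103 0.0455] [0.039 0.079 0.019]
([-235.5, 116.5, -31.0], np.float64(-1.3))
```

Call:
servo_tool([
  {"x": -160,"y": 79,"z": 20,"ax": 0,"ay": 0,"az": 0,"grip": 0.5},
  {"x": -160,"y": 79,"z": 20,"ax": 0,"ay": 0,"az": 0,"grip": 0.5},
  {"x": -160,"y": 79,"z": 20,"ax": 0,"ay": 0,"az": 0,"grip": 0.5},
  {"x": -160,"y": 79,"z": 20,"ax": 0,"ay": 0,"az": 0,"grip": 0.5},
  {"x": -160,"y": 79,"z": 20,"ax": 0,"ay": 0,"az": 0,"grip": 0.5},
  {"x": -160,"y": 79,"z": 20,"ax": 0,"ay": 0,"az": 0,"grip": 0.5},
])

```text
time: 5.22
ee_pos: [0.497, 0.1855, 0.1204]
tool_rot: [3.141, -0.001, -0.01]
contact_force: [-0.0, 0.2, -0.7]
width: 0.0428
finger_force: 0.0
```

Run:
```python
from h import *
s=robot.observe();print(s["time"],s["ee_pos"],s["width"])
c=imaging.capture("wrist");cv2.imwrite("pics/w3.png",c["frame"]);W=world(c)
print("shanks");blobs(W,.018,.034)
print("low");blobs(W,.008,.018)
m=((W[...,2]>.008)&(W[...,2]<.018)&(abs(W[...,0]-.494)<.045)&(abs(W[...,1]-.145)<.03))
hsv=cv2.cvtColor(c["frame"],cv2.COLOR_BGR2HSV);m&=(hsv[...,1]>50)&(hsv[...,2]>120)
p=(W[m][:,:2]*1000).astype(np.float32);print("shoe",cv2.minAreaRect(p),len(p))
print(go(s,.5055,.1876,.011,0))
```

```text
5.2167 [0.49697308 0.18547908 0.12041758] 0.04277149979128665
shanks
[97, 0, 181, 36, 1832] [0.618  0.2698 0.0243] [0.021 0.111 0.013]
[312, 179, 14, 16, 175] [0.5058 0.1878 0.0237] [0.01 0.01 0.01]
[336, 255, 13, 17, 168] [0.4439 0.1696 0.0233] [0.01  0.009 0.011]
low
[110, 0, 14, 28, 234] [0.6218 0.3215 0.013 ] [0.018 0.002 0.01 ]
[115, 0, 165, 39, 460] [0.6187 0.2691 0.013 ] [0.022 0.109 0.01 ]
[448, 0, 64, 41, 2022] [0.6183 0.0795 0.013 ] [0.024 0.039 0.01 ]
[0, 148, 11, 24, 144] [0.5234 0.4267 0.0124] [0.018 0.01  0.009]
[302, 166, 34, 32, 611] [0.5059 0.1878 0.013 ] [0.025 0.025 0.01 ]
[345, 166, 30, 56, 624] [0.4965 0.1564 0.011 ] [0.044 0.021 0.006]
[367, 174, 30, 55, 597] [0.4907 0.1393 0.011 ] [0.044 0.021 0.006]
[408, 207, 22, 22, 367] [0.4768 0.1084 0.0108] [0.017 0.017 0.005]
[326, 241, 31, 28, 496] [0.4441 0.1695 0.0129] [0.024 0.025 0.01 ]
shoe ((489.7854309082031, 136.29019165039062), (50.135459899902344, 44.756072998046875), 71.67491149902344) 1233
([9.2, -2.2, 109.4], np.float64(-0.001))
```

View pics/w3.png

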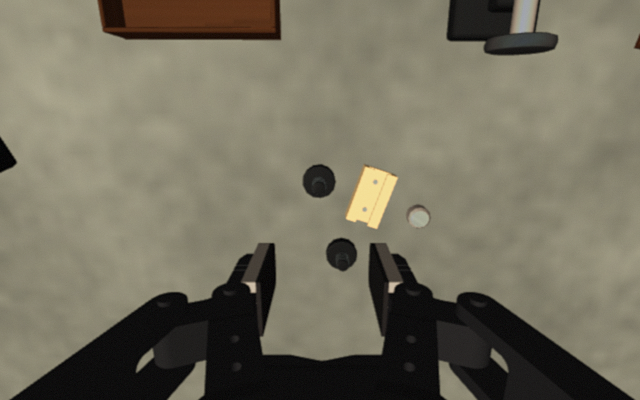

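The view shows screws at (319,181) and (341,255), the shoe at (371,196) with a yaw of -18°, and the cap at (418,216). Picking up screw a by its shank.

Call:
servo_tool([
  {"x": 9,"y": -2,"z": 30,"ax": 0,"ay": 0,"az": 0,"grip": 0.5},
  {"x": 9,"y": -2,"z": 70,"ax": 0,"ay": 0,"az": 0,"grip": 0.45},
  {"x": 9,"y": -2,"z": 100,"ax": 0,"ay": 0,"az": 0,"grip": 0.4},
  {"x": 9,"y": -2,"z": 109,"ax": 0,"ay": 0,"az": 0,"grip": 0.4},
  {"x": 9,"y": -2,"z": 109,"ax": 0,"ay": 0,"az": 0,"grip": 0},
  {"x": 9,"y": -2,"z": 109,"ax": 0,"ay": 0,"az": 0,"grip": 0},
  {"x": 9,"y": -2,"z": 109,"ax": 0,"ay": 0,"az": 0,"grip": 0},
  {"x": 9,"y": -2,"z": 109,"ax": 0,"ay": 0,"az": 0,"grip": 0},
  {"x": 9,"y": -2,"z": 109,"ax": 0,"ay": 0,"az": 0,"grip": 0},
  {"x": 9,"y": -2,"z": 109,"ax": 0,"ay": 0,"az": 0,"grip": 0},
], grip_force=40)

```text
time: 6.1
ee_pos: [0.5117, 0.1888, 0.0152]
tool_rot: [-3.141, 0.0, -0.004]
contact_force: [0.8, -0.8, -0.0]
width: 0.0069
finger_force: 39.0
```

Run:
```python
from h import *
s=robot.observe();print(s["ee_pos"],s["width"],s["finger_force"],go(s,.647,-.238,.13,0))
```

```text
[0.51165499 0.18877212 0.01520918] 0.006900217032666246 38.981029987335205 ([135.7, 426.7, -114.6], np.float64(-0.0))
```

Call:
servo_tool([
  {"x": 0,"y": 0,"z": -40,"ax": 0,"ay": 0,"az": 0,"grip": 0},
  {"x": 0,"y": 0,"z": -80,"ax": 0,"ay": 0,"az": 0,"grip": 0},
  {"x": 5,"y": 20,"z": -115,"ax": 0,"ay": 0,"az": 0,"grip": 0},
  {"x": 160,"y": 451,"z": -115,"ax": 0,"ay": 0,"az": 0,"grip": 0},
  {"x": 160,"y": 451,"z": -115,"ax": 0,"ay": 0,"az": 0,"grip": 0},
  {"x": 160,"y": 451,"z": -115,"ax": 0,"ay": 0,"az": 0,"grip": 0},
  {"x": 160,"y": 451,"z": -115,"ax": 0,"ay": 0,"az": 0,"grip": 0},
  {"x": 160,"y": 451,"z": -115,"ax": 0,"ay": 0,"az": 0,"grip": 0},
  {"x": 160,"y": 451,"z": -115,"ax": 0,"ay": 0,"az": 0,"grip": 0},
  {"x": 160,"y": 451,"z": -115,"ax": 0,"ay": 0,"az": 0,"grip": 0},
  {"x": 160,"y": 451,"z": -115,"ax": 0,"ay": 0,"az": 0,"grip": 0},
  {"x": 160,"y": 451,"z": -115,"ax": 0,"ay": 0,"az": 0,"grip": 0},
])

```text
time: 7.1
ee_pos: [0.6429, -0.1864, 0.1295]
tool_rot: [3.141, -0.001, 0.001]
contact_force: [1.3, 0.5, -0.3]
width: 0.0071
finger_force: 39.1
```

Call:
servo_tool([
  {"x": 22,"y": 64,"z": 0,"ax": 0,"ay": 0,"az": 0,"grip": 0},
  {"x": 22,"y": 64,"z": 0,"ax": 0,"ay": 0,"az": 0,"grip": 0},
  {"x": 22,"y": 64,"z": 0,"ax": 0,"ay": 0,"az": 0,"grip": 0},
])

```text
time: 7.35
ee_pos: [0.6651, -0.2546, 0.1295]
tool_rot: [3.138, -0.008, 0.004]
contact_force: [0.5, -0.1, -0.5]
width: 0.0074
finger_force: 39.1
```

Run:
```python
from h import *
s=robot.observe();print(s["time"],s["ee_pos"],s["width"],s["finger_force"])
c=imaging.capture("wrist");cv2.imwrite("pics/w4.png",c["frame"]);W=world(c)
blobs(W,.022,.034);print("held");blobs(W,.06,.2)
print(go(s,.672,-.262,.02,0))
```

```text
7.35 [ 0.66511914 -0.25459765  0.12949911] 0.00735463725316401 39.10347640514374
[47, 96, 133, 196, 4167] [ 0.6626 -0.0954  0.0262] [0.154 0.115 0.008]
[252, 144, 155, 137, 1955] [ 0.6502 -0.2605  0.0262] [0.11  0.119 0.008]
held
[123, 234, 396, 166, 21475] [ 0.6675 -0.2543  0.1571] [0.03  0.101 0.086]
([6.7, 7.0, 109.5], np.float64(-0.005))
```

Call:
servo_tool([
  {"x": 5,"y": 5,"z": 35,"ax": 0,"ay": 0,"az": 0,"grip": 0},
  {"x": 5,"y": 5,"z": 70,"ax": 0,"ay": 0,"az": 0,"grip": 0},
  {"x": 5,"y": 5,"z": 98,"ax": 0,"ay": 0,"az": 0,"grip": 0},
  {"x": 5,"y": 5,"z": 107,"ax": 0,"ay": 0,"az": 0,"grip": 0},
  {"x": 5,"y": 5,"z": 109,"ax": 0,"ay": 0,"az": 0,"grip": 0},
  {"x": 5,"y": 5,"z": 109,"ax": 0,"ay": 0,"az": 0,"grip": 0},
  {"x": 5,"y": 5,"z": 109,"ax": 0,"ay": 0,"az": 0,"grip": 0},
])

```text
time: 7.98
ee_pos: [0.6703, -0.2531, 0.0215]
tool_rot: [3.141, 0.001, 0.003]
contact_force: [0.4, -0.4, -0.7]
width: 0.007
finger_force: 42.5
```

Call:
servo_tool([
  {"x": 0,"y": 0,"z": 2,"ax": 0,"ay": 0,"az": 0,"grip": 0},
  {"x": 0,"y": 0,"z": 2,"ax": 0,"ay": 0,"az": 0,"grip": 0.26},
  {"x": 0,"y": 0,"z": 2,"ax": 0,"ay": 0,"az": 0,"grip": 0.26},
  {"x": 0,"y": 0,"z": 2,"ax": 0,"ay": 0,"az": 0,"grip": 0.26},
  {"x": 0,"y": 0,"z": -40,"ax": 0,"ay": 0,"az": 0,"grip": 0.26},
  {"x": 0,"y": 0,"z": -80,"ax": 0,"ay": 0,"az": 0,"grip": 0.26},
  {"x": 0,"y": 0,"z": -115,"ax": 0,"ay": 0,"az": 0,"grip": 0.26},
  {"x": -226,"y": -422,"z": -115,"ax": 0,"ay": 0,"az": 0,"grip": 0.26},
  {"x": -226,"y": -422,"z": -115,"ax": 0,"ay": 0,"az": 0,"grip": 0.26},
  {"x": -226,"y": -422,"z": -115,"ax": 0,"ay": 0,"az": 0,"grip": 0.26},
  {"x": -226,"y": -422,"z": -115,"ax": 0,"ay": 0,"az": 0,"grip": 0.26},
  {"x": -226,"y": -422,"z": -115,"ax": 0,"ay": 0,"az": 0,"grip": 0.26},
])

```text
time: 8.98
ee_pos: [0.57, -0.0682, 0.1352]
tool_rot: [3.142, -0.001, 0.001]
contact_force: [0.4, 0.1, 0.3]
width: 0.0224
finger_force: 0.0
```

Run:
```python
from h import *
s=robot.observe();print(s["time"],s["ee_pos"],s["width"],go(s,.4441,.1695,.12,0))
c=imaging.capture("top");W=world(c);w=W[150:210,380:440].reshape(-1,3)
print(np.round(w[(w[:,2]>.012)&(np.hypot(w[:,0]-.649,w[:,1]+.261)<.045)],3)[:8])
```

```text
8.9833 [ 0.57002757 -0.06822424  0.13518542] 0.022354613636655946 ([-126.1, -237.6, 15.1], np.float64(-0.001))
[[ 0.672 -0.245  0.019]
 [ 0.673 -0.249  0.015]
 [ 0.668 -0.251  0.034]
 [ 0.668 -0.255  0.032]
 [ 0.67  -0.249  0.012]
 [ 0.665 -0.249  0.029]
 [ 0.663 -0.25   0.037]
 [ 0.664 -0.255  0.033]]
```

Call:
servo_tool([
  {"x": -126,"y": -238,"z": 15,"ax": 0,"ay": 0,"az": 0,"grip": 0.4},
  {"x": -126,"y": -238,"z": 15,"ax": 0,"ay": 0,"az": 0,"grip": 0.4},
  {"x": -126,"y": -238,"z": 15,"ax": 0,"ay": 0,"az": 0,"grip": 0.4},
  {"x": -126,"y": -238,"z": 15,"ax": 0,"ay": 0,"az": 0,"grip": 0.4},
  {"x": -126,"y": -238,"z": 15,"ax": 0,"ay": 0,"az": 0,"grip": 0.4},
  {"x": -126,"y": -238,"z": 15,"ax": 0,"ay": 0,"az": 0,"grip": 0.4},
  {"x": -126,"y": -238,"z": 15,"ax": 0,"ay": 0,"az": 0,"grip": 0.4},
  {"x": -126,"y": -238,"z": 15,"ax": 0,"ay": 0,"az": 0,"grip": 0.4},
])

```text
time: 9.7
ee_pos: [0.4429, 0.1714, 0.1196]
tool_rot: [-3.141, -0.007, 0.002]
contact_force: [0.5, -0.6, 0.4]
width: 0.0339
finger_force: 0.0
```

Run:
```python
from h import *
c=imaging.capture("wrist");s=robot.observe();print(s["time"],s["ee_pos"],s["width"])
W=world(c);blobs(W,.018,.034)
print(go(s,.4441,.1695,.012,0))
```

```text
9.75 [0.44443766 0.16972636 0.12003578] 0.034350406212092684
[318, 190, 14, 16, 178] [0.4437 0.1695 0.0236] [0.01  0.01  0.011]
([-0.4, 0.2, 108.0], np.float64(0.003))
```

Call:
servo_tool([
  {"x": 0,"y": 0,"z": 40,"ax": 0,"ay": 0,"az": 0,"grip": 0.4},
  {"x": 0,"y": 0,"z": 80,"ax": 0,"ay": 0,"az": 0,"grip": 0.4},
  {"x": 0,"y": 0,"z": 104,"ax": 0,"ay": 0,"az": 0,"grip": 0.4},
  {"x": 0,"y": 0,"z": 108,"ax": 0,"ay": 0,"az": 0,"grip": 0.4},
  {"x": 0,"y": 0,"z": 108,"ax": 0,"ay": 0,"az": 0,"grip": 0},
  {"x": 0,"y": 0,"z": 108,"ax": 0,"ay": 0,"az": 0,"grip": 0},
  {"x": 0,"y": 0,"z": 108,"ax": 0,"ay": 0,"az": 0,"grip": 0},
  {"x": 0,"y": 0,"z": 108,"ax": 0,"ay": 0,"az": 0,"grip": 0},
  {"x": 0,"y": 0,"z": 108,"ax": 0,"ay": 0,"az": 0,"grip": 0},
])

```text
time: 10.5
ee_pos: [0.4469, 0.1685, 0.0136]
tool_rot: [-3.141, 0.0, -0.006]
contact_force: [1.3, -0.7, 3.1]
width: 0.0066
finger_force: 39.3
```

Run:
```python
from h import *
s=robot.observe();print(s["ee_pos"],s["width"],s["finger_force"],go(s,.625,-.262,.135,0))
```

```text
[0.44685481 0.16845763 0.01360195] 0.0065515163219563854 39.2814177274704 ([178.7, 430.4, -120.9], np.float64(-0.0))
```

Call:
servo_tool([
  {"x": 0,"y": 0,"z": -40,"ax": 0,"ay": 0,"az": 0,"grip": 0},
  {"x": 0,"y": 0,"z": -80,"ax": 0,"ay": 0,"az": 0,"grip": 0},
  {"x": 5,"y": 15,"z": -118,"ax": 0,"ay": 0,"az": 0,"grip": 0},
  {"x": 175,"y": 430,"z": -121,"ax": 0,"ay": 0,"az": 0,"grip": 0},
  {"x": 175,"y": 430,"z": -121,"ax": 0,"ay": 0,"az": 0,"grip": 0},
  {"x": 175,"y": 430,"z": -121,"ax": 0,"ay": 0,"az": 0,"grip": 0},
  {"x": 175,"y": 430,"z": -121,"ax": 0,"ay": 0,"az": 0,"grip": 0},
  {"x": 175,"y": 430,"z": -121,"ax": 0,"ay": 0,"az": 0,"grip": 0},
  {"x": 175,"y": 430,"z": -121,"ax": 0,"ay": 0,"az": 0,"grip": 0},
  {"x": 175,"y": 430,"z": -121,"ax": 0,"ay": 0,"az": 0,"grip": 0},
  {"x": 175,"y": 430,"z": -121,"ax": 0,"ay": 0,"az": 0,"grip": 0},
  {"x": 175,"y": 430,"z": -121,"ax": 0,"ay": 0,"az": 0,"grip": 0},
])

```text
time: 11.5
ee_pos: [0.5929, -0.1958, 0.1333]
tool_rot: [3.141, -0.001, 0.002]
contact_force: [1.6, 0.2, -0.9]
width: 0.0072
finger_force: 39.1
```

Call:
servo_tool([
  {"x": 30,"y": 75,"z": 0,"ax": 0,"ay": 0,"az": 0,"grip": 0},
  {"x": 30,"y": 75,"z": 0,"ax": 0,"ay": 0,"az": 0,"grip": 0},
  {"x": 30,"y": 75,"z": 0,"ax": 0,"ay": 0,"az": 0,"grip": 0},
])

```text
time: 11.75
ee_pos: [0.6234, -0.276, 0.1327]
tool_rot: [3.137, -0.008, 0.004]
contact_force: [-0.3, 0.1, -0.5]
width: 0.0067
finger_force: 39.1
```

Run:
```python
from h import *
c=imaging.capture("wrist");s=robot.observe();print(s["time"],s["ee_pos"],s["width"],s["finger_force"])
W=world(c);print(go(s,.622,-.262,.019,0));blobs(W,.022,.045)
```

```text
11.8 [ 0.62275601 -0.27255377  0.13263134] 0.00725189816015693 39.12484288215637
([-0.9, -10.7, 113.6], np.float64(-0.004))
[3, 31, 142, 213, 4763] [ 0.6624 -0.0955  0.0263] [0.154 0.115 0.008]
[220, 83, 161, 159, 2756] [ 0.6463 -0.2607  0.0261] [0.119 0.119 0.008]
[284, 137, 14, 15, 167] [ 0.6633 -0.254   0.0275] [0.01 0.01 0.01]
```

Call:
servo_tool([
  {"x": 1,"y": -10,"z": 35,"ax": 0,"ay": 0,"az": 0,"grip": 0},
  {"x": 1,"y": -10,"z": 70,"ax": 0,"ay": 0,"az": 0,"grip": 0},
  {"x": 1,"y": -10,"z": 100,"ax": 0,"ay": 0,"az": 0,"grip": 0},
  {"x": 1,"y": -10,"z": 111,"ax": 0,"ay": 0,"az": 0,"grip": 0},
  {"x": 1,"y": -10,"z": 113,"ax": 0,"ay": 0,"az": 0,"grip": 0},
  {"x": 1,"y": -10,"z": 114,"ax": 0,"ay": 0,"az": 0,"grip": 0},
  {"x": 1,"y": -10,"z": 114,"ax": 0,"ay": 0,"az": 0,"grip": 0},
])

```text
time: 12.38
ee_pos: [0.6242, -0.2589, 0.0202]
tool_rot: [3.14, 0.0, 0.003]
contact_force: [0.7, -0.2, 0.6]
width: 0.0069
finger_force: 42.0
```

Call:
servo_tool([
  {"x": 0,"y": 0,"z": 2,"ax": 0,"ay": 0,"az": 0,"grip": 0},
  {"x": 0,"y": 0,"z": 2,"ax": 0,"ay": 0,"az": 0,"grip": 0.26},
  {"x": 0,"y": 0,"z": 2,"ax": 0,"ay": 0,"az": 0,"grip": 0.26},
  {"x": 0,"y": 0,"z": 2,"ax": 0,"ay": 0,"az": 0,"grip": 0.26},
  {"x": 0,"y": 0,"z": -40,"ax": 0,"ay": 0,"az": 0,"grip": 0.26},
  {"x": 0,"y": 0,"z": -80,"ax": 0,"ay": 0,"az": 0,"grip": 0.26},
  {"x": 0,"y": 0,"z": -115,"ax": 0,"ay": 0,"az": 0,"grip": 0.26},
  {"x": -147,"y": -367,"z": -115,"ax": 0,"ay": 0,"az": -1.251,"grip": 0.45},
  {"x": -147,"y": -367,"z": -115,"ax": 0,"ay": 0,"az": -1.251,"grip": 0.45},
  {"x": -147,"y": -367,"z": -115,"ax": 0,"ay": 0,"az": -1.251,"grip": 0.45},
  {"x": -147,"y": -367,"z": -115,"ax": 0,"ay": 0,"az": -1.251,"grip": 0.45},
  {"x": -147,"y": -367,"z": -115,"ax": 0,"ay": 0,"az": -1.251,"grip": 0.45},
])

```text
time: 13.38
ee_pos: [0.5449, -0.0637, 0.1337]
tool_rot: [2.987, 0.974, 0.001]
contact_force: [1.5, 0.5, 0.3]
width: 0.0383
finger_force: 0.0
```

Run:
```python
from h import *
c=imaging.capture("top");s=robot.observe();print(s["time"],s["ee_pos"],s["width"],go(s,.4768,.1084,.12,1.251))
W=world(c);w=W[150:210,380:440].reshape(-1,3)
print(np.round(w[(w[:,2]>.02)&(np.hypot(w[:,0]-.646,w[:,1]+.261)<.045)],3)[:14])
```

```text
13.4333 [ 0.54144013 -0.05664218  0.13248667] 0.038565170131473356 ([46.8, -170.9, 13.7], np.float64(-0.611))
[[ 0.669 -0.252  0.03 ]
 [ 0.669 -0.255  0.03 ]
 [ 0.666 -0.249  0.028]
 [ 0.665 -0.251  0.032]
 [ 0.667 -0.257  0.024]
 [ 0.664 -0.25   0.023]
 [ 0.66  -0.251  0.035]
 [ 0.66  -0.254  0.036]
 [ 0.661 -0.25   0.022]
 [ 0.66  -0.253  0.022]
 [ 0.623 -0.256  0.032]
 [ 0.623 -0.259  0.032]
 [ 0.62  -0.253  0.029]
 [ 0.618 -0.255  0.036]]
```

Both screws are standing in the dish. On to the cap.

Call:
servo_tool([
  {"x": 47,"y": -171,"z": 14,"ax": 0,"ay": 0,"az": -0.611,"grip": 0.4},
  {"x": 47,"y": -171,"z": 14,"ax": 0,"ay": 0,"az": -0.611,"grip": 0.4},
  {"x": 47,"y": -171,"z": 14,"ax": 0,"ay": 0,"az": -0.611,"grip": 0.4},
  {"x": 47,"y": -171,"z": 14,"ax": 0,"ay": 0,"az": -0.611,"grip": 0.4},
  {"x": 47,"y": -171,"z": 14,"ax": 0,"ay": 0,"az": -0.611,"grip": 0.4},
  {"x": 47,"y": -171,"z": 14,"ax": 0,"ay": 0,"az": -0.611,"grip": 0.4},
  {"x": 47,"y": -171,"z": 14,"ax": 0,"ay": 0,"az": -0.611,"grip": 0.4},
])

```text
time: 14.02
ee_pos: [0.4842, 0.1012, 0.1198]
tool_rot: [2.561, 1.818, 0.001]
contact_force: [0.3, 0.2, 0.3]
width: 0.0348
finger_force: 0.0
```

Run:
```python
from h import *
c=imaging.capture("wrist");s=robot.observe();print(s["time"],s["ee_pos"],s["tool_rot"],s["width"],go(s,.4768,.1084,.003,1.251))
W=world(c);blobs(W,.008,.016)
```

```text
14.0667 [0.48466763 0.10040048 0.1199424 ] [2.56214901e+00 1.81601517e+00 1.15507147e-03] 0.034146248912179336 ([4.9, -10.2, 116.9], np.float64(-0.018))
[478, 95, 162, 89, 2365] [0.6624 0.0816 0.012 ] [0.113 0.034 0.008]
[283, 116, 61, 12, 708] [0.4964 0.1557 0.0112] [0.043 0.021 0.006]
[284, 141, 60, 12, 663] [0.4906 0.1389 0.0116] [0.043 0.02  0.004]
[299, 179, 23, 22, 389] [0.4766 0.1079 0.0109] [0.017 0.017 0.006]
[506, 282, 134, 37, 867] [ 0.6548 -0.0484  0.012 ] [0.112 0.023 0.008]
[588, 364, 52, 13, 365] [ 0.6816 -0.1419  0.012 ] [0.045 0.011 0.008]
```

Call:
servo_tool([
  {"x": 4.5,"y": -10,"z": 30,"ax": 0,"ay": 0,"az": 0,"grip": 0.42},
  {"x": 4.5,"y": -10,"z": 65,"ax": 0,"ay": 0,"az": 0,"grip": 0.42},
  {"x": 4.5,"y": -10,"z": 75,"ax": 0,"ay": 0,"az": 0,"grip": 0.42},
  {"x": 4.5,"y": -10,"z": 75,"ax": 0,"ay": 0,"az": 0,"grip": 0.42},
])

```text
time: 14.4
ee_pos: [0.4737, 0.1074, 0.0417]
tool_rot: [-2.56, -1.814, 0.009]
contact_force: [-0.4, -0.4, 0.4]
width: 0.0358
finger_force: 0.0
```

Run:
```python
from h import *
s=robot.observe();print(s["time"],s["ee_pos"],s["width"],go(s,.4767,.1081,.004,1.251))
```

```text
14.4 [0.47374439 0.10737839 0.04174727] 0.0357727864456976 ([1.7, 2.8, 37.7], np.float64(-0.018))
```

Call:
servo_tool([
  {"x": 1.5,"y": 2,"z": 25,"ax": 0,"ay": 0,"az": 0,"grip": 0.42},
  {"x": 1.5,"y": 2,"z": 38,"ax": 0,"ay": 0,"az": 0,"grip": 0.42},
  {"x": 1.5,"y": 2,"z": 39,"ax": 0,"ay": 0,"az": 0,"grip": 0.42},
  {"x": 1.5,"y": 2,"z": 39,"ax": 0,"ay": 0,"az": 0,"grip": 0.1},
  {"x": 1.5,"y": 2,"z": 39,"ax": 0,"ay": 0,"az": 0,"grip": 0.1},
  {"x": 1.5,"y": 2,"z": 39,"ax": 0,"ay": 0,"az": 0,"grip": 0.1},
  {"x": 1.5,"y": 2,"z": 39,"ax": 0,"ay": 0,"az": 0,"grip": 0.1},
  {"x": 1.5,"y": 2,"z": 39,"ax": 0,"ay": 0,"az": 0,"grip": 0.1},
], grip_force=35)

```text
time: 15.07
ee_pos: [0.4801, 0.109, 0.0071]
tool_rot: [2.559, 1.819, 0.004]
contact_force: [0.1, -1.2, 7.1]
width: 0.0144
finger_force: 35.0
```

Run:
```python
from h import *
s=robot.observe();print(s["ee_pos"],s["width"],s["finger_force"],go(s,.692,-.100,.135,1.4))
```

```text
[0.4800881  0.109018   0.00712852] 0.014353890184165113 35.02179265022278 ([-127.6, 269.3, -127.0], np.float64(-0.164))
```

Call:
servo_tool([
  {"x": 0,"y": 0,"z": -15,"ax": 0,"ay": 0,"az": 0,"grip": 0.1},
  {"x": 0,"y": 0,"z": -30,"ax": 0,"ay": 0,"az": 0,"grip": 0.1},
  {"x": 0,"y": 0,"z": -30,"ax": 0,"ay": 0,"az": 0,"grip": 0.1},
])

```text
time: 15.32
ee_pos: [0.4807, 0.1093, 0.0383]
tool_rot: [2.558, 1.818, 0.007]
contact_force: [1.1, 0.5, 0.8]
width: 0.0139
finger_force: 34.1
```

Run:
```python
from h import *
c=imaging.capture("wrist");s=robot.observe();print(s["time"],s["ee_pos"],s["width"],s["finger_force"],go(s,.692,-.100,.135,1.4))
cv2.imwrite("pics/w5.png",cv2.resize(c["frame"][100:350,170:470],None,fx=2,fy=2))
```

```text
15.3667 [0.47996535 0.10930551 0.03702173] 0.014255731448255851 34.1118924273178 ([-127.8, 269.4, -97.1], np.float64(-0.164))
```

View pics/w5.png

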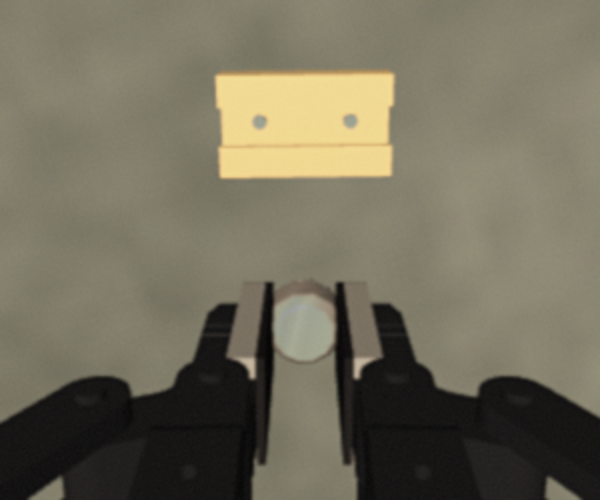

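The cap is gripped squarely between the pads (303,325), and the shoe (305,125) hasn't moved. Carrying the cap to the long tray.

Call:
servo_tool([
  {"x": 0,"y": 0,"z": -40,"ax": 0,"ay": 0,"az": 0,"grip": 0.1},
  {"x": 0,"y": 0,"z": -80,"ax": 0,"ay": 0,"az": 0,"grip": 0.1},
  {"x": -112,"y": 236,"z": -98,"ax": 0,"ay": 0,"az": -0.164,"grip": 0.1},
  {"x": -112,"y": 236,"z": -98,"ax": 0,"ay": 0,"az": -0.164,"grip": 0.1},
  {"x": -112,"y": 236,"z": -98,"ax": 0,"ay": 0,"az": -0.164,"grip": 0.1},
  {"x": -112,"y": 236,"z": -98,"ax": 0,"ay": 0,"az": -0.164,"grip": 0.1},
  {"x": -112,"y": 236,"z": -98,"ax": 0,"ay": 0,"az": -0.164,"grip": 0.1},
  {"x": -112,"y": 236,"z": -98,"ax": 0,"ay": 0,"az": -0.164,"grip": 0.1},
  {"x": -112,"y": 236,"z": -98,"ax": 0,"ay": 0,"az": -0.164,"grip": 0.1},
  {"x": -112,"y": 236,"z": -98,"ax": 0,"ay": 0,"az": -0.164,"grip": 0.1},
  {"x": -112,"y": 236,"z": -98,"ax": 0,"ay": 0,"az": -0.164,"grip": 0.1},
])

```text
time: 16.28
ee_pos: [0.6638, -0.0741, 0.1318]
tool_rot: [-2.402, -2.021, 0.002]
contact_force: [0.1, 0.7, -0.3]
width: 0.0142
finger_force: 34.3
```

Run:
```python
from h import *
s=robot.observe();print(s["time"],s["ee_pos"],s["width"],s["finger_force"],go(s,.6663,-.0738,.012,1.396))
```

```text
16.2833 [ 0.66376225 -0.07406129  0.13181936] 0.014152191552728883 34.29266243241727 ([0.6, 2.7, 119.8], np.float64(0.003))
```

Call:
servo_tool([
  {"x": 0,"y": 2,"z": 40,"ax": 0,"ay": 0,"az": 0,"grip": 0.1},
  {"x": 0,"y": 2,"z": 80,"ax": 0,"ay": 0,"az": 0,"grip": 0.1},
  {"x": 0,"y": 2,"z": 108,"ax": 0,"ay": 0,"az": 0,"grip": 0.1},
  {"x": 0,"y": 2,"z": 118,"ax": 0,"ay": 0,"az": 0,"grip": 0.1},
  {"x": 0,"y": 2,"z": 121,"ax": 0,"ay": 0,"az": 0,"grip": 0.1},
  {"x": 0,"y": 2,"z": 121,"ax": 0,"ay": 0,"az": 0,"grip": 0.1},
  {"x": 0,"y": 2,"z": 121,"ax": 0,"ay": 0,"az": 0,"grip": 0.1},
])

```text
time: 16.87
ee_pos: [0.6673, -0.074, 0.0142]
tool_rot: [2.401, 2.023, 0.002]
contact_force: [-0.5, 0.3, 0.6]
width: 0.0139
finger_force: 46.7
```

Call:
servo_tool([
  {"x": 0,"y": 0,"z": 3,"ax": 0,"ay": 0,"az": 0,"grip": 0.1},
  {"x": 0,"y": 0,"z": 3,"ax": 0,"ay": 0,"az": 0,"grip": 0.35},
  {"x": 0,"y": 0,"z": 3,"ax": 0,"ay": 0,"az": 0,"grip": 0.35},
  {"x": 0,"y": 0,"z": 3,"ax": 0,"ay": 0,"az": 0,"grip": 0.35},
  {"x": 0,"y": 0,"z": -37,"ax": 0,"ay": 0,"az": 0,"grip": 0.35},
  {"x": 0,"y": 0,"z": -77,"ax": 0,"ay": 0,"az": 0,"grip": 0.35},
  {"x": 0,"y": 0,"z": -115,"ax": 0,"ay": 0,"az": 0,"grip": 0.5},
  {"x": 189,"y": -209,"z": -115,"ax": 0,"ay": 0,"az": 0.147,"grip": 0.75},
  {"x": 189,"y": -209,"z": -115,"ax": 0,"ay": 0,"az": 0.147,"grip": 0.75},
  {"x": 189,"y": -209,"z": -115,"ax": 0,"ay": 0,"az": 0.147,"grip": 0.75},
  {"x": 189,"y": -209,"z": -115,"ax": 0,"ay": 0,"az": 0.147,"grip": 0.75},
  {"x": 189,"y": -209,"z": -115,"ax": 0,"ay": 0,"az": 0.147,"grip": 0.75},
])

```text
time: 17.87
ee_pos: [0.5366, 0.0907, 0.1278]
tool_rot: [2.545, 1.841, 0.001]
contact_force: [0.2, 0.7, -0.9]
width: 0.0641
finger_force: 0.0
```

Run:
```python
from h import *
c=imaging.capture("wrist");s=robot.observe();print(s["time"],s["ee_pos"],s["width"],go(s,.4936,.1477,.12,1.251))
W=world(c);blobs(W,.008,.018)
```

```text
17.9167 [0.53122166 0.09651488 0.12643324] 0.06411028994181367 ([37.0, -51.6, 6.9], np.float64(0.005))
[406, 96, 234, 100, 5556] [0.6934 0.0754 0.013 ] [0.175 0.046 0.01 ]
[215, 124, 60, 12, 658] [0.4963 0.1559 0.0111] [0.044 0.021 0.006]
[217, 149, 59, 11, 599] [0.4903 0.1387 0.0115] [0.044 0.021 0.005]
[429, 206, 36, 14, 215] [0.6257 0.0465 0.0159] [0.028 0.008 0.003]
[470, 285, 138, 21, 901] [ 0.6839 -0.0542  0.013 ] [0.112 0.023 0.01 ]
[588, 302, 16, 54, 490] [ 0.729  -0.1035  0.013 ] [0.012 0.058 0.01 ]
[460, 376, 33, 13, 269] [ 0.6145 -0.1287  0.013 ] [0.029 0.007 0.01 ]
```

Call:
servo_tool([
  {"x": 37,"y": -52,"z": 7,"ax": 0,"ay": 0,"az": 0,"grip": 0.78},
  {"x": 37,"y": -52,"z": 40,"ax": 0,"ay": 0,"az": 0,"grip": 0.78},
  {"x": 37,"y": -52,"z": 75,"ax": 0,"ay": 0,"az": 0,"grip": 0.78},
  {"x": 37,"y": -52,"z": 80,"ax": 0,"ay": 0,"az": 0,"grip": 0.78},
  {"x": 37,"y": -52,"z": 80,"ax": 0,"ay": 0,"az": 0,"grip": 0.78},
])

```text
time: 18.33
ee_pos: [0.4981, 0.1407, 0.0456]
tool_rot: [-2.543, -1.84, 0.007]
contact_force: [-0.2, -0.4, 1.0]
width: 0.0668
finger_force: 0.0
```

Run:
```python
from h import *
s=robot.observe();print(s["time"],s["ee_pos"],s["width"],go(s,.4933,.1473,-.001,1.251))
```

```text
18.3333 [0.49807036 0.14072017 0.04557125] 0.06683488395091289 ([4.9, -6.4, 46.6], np.float64(0.002))
```

Call:
servo_tool([
  {"x": 5,"y": -6,"z": 25,"ax": 0,"ay": 0,"az": 0,"grip": 0.78},
  {"x": 5,"y": -6,"z": 40,"ax": 0,"ay": 0,"az": 0,"grip": 0.78},
  {"x": 5,"y": -6,"z": 44,"ax": 0,"ay": 0,"az": 0,"grip": 0.78},
  {"x": 5,"y": -6,"z": 44,"ax": 0,"ay": 0,"az": 0,"grip": 0.35},
  {"x": 5,"y": -6,"z": 44,"ax": 0,"ay": 0,"az": 0,"grip": 0.35},
  {"x": 5,"y": -6,"z": 44,"ax": 0,"ay": 0,"az": 0,"grip": 0.35},
  {"x": 5,"y": -6,"z": 44,"ax": 0,"ay": 0,"az": 0,"grip": 0.35},
  {"x": 5,"y": -6,"z": 44,"ax": 0,"ay": 0,"az": 0,"grip": 0.35},
  {"x": 5,"y": -6,"z": 44,"ax": 0,"ay": 0,"az": 0,"grip": 0.35},
], grip_force=40)

```text
time: 19.08
ee_pos: [0.4981, 0.1472, 0.0057]
tool_rot: [2.543, 1.84, 0.005]
contact_force: [-1.5, -2.4, 6.6]
width: 0.0413
finger_force: 39.7
```

Call:
servo_tool([
  {"x": 0,"y": 0,"z": -12,"ax": 0,"ay": 0,"az": 0,"grip": 0.35},
  {"x": 0,"y": 0,"z": -25,"ax": 0,"ay": 0,"az": 0,"grip": 0.35},
  {"x": 0,"y": 0,"z": -25,"ax": 0,"ay": 0,"az": 0,"grip": 0.35},
])

```text
time: 19.33
ee_pos: [0.4987, 0.1478, 0.032]
tool_rot: [2.543, 1.84, 0.008]
contact_force: [0.6, 0.7, -0.4]
width: 0.041
finger_force: 40.4
```

Run:
```python
from h import *
c=imaging.capture("wrist");s=robot.observe();print(s["time"],s["ee_pos"],s["width"],s["finger_force"],go(s,.659,-.1152,.135,1.396))
cv2.imwrite("pics/w6.png",c["frame"])
```

```text
19.3833 [0.49796534 0.14769642 0.03079666] 0.04062818677073038 40.387261882424355 ([-199.1, 235.6, -103.5], np.float64(-0.143))
```

View pics/w6.png

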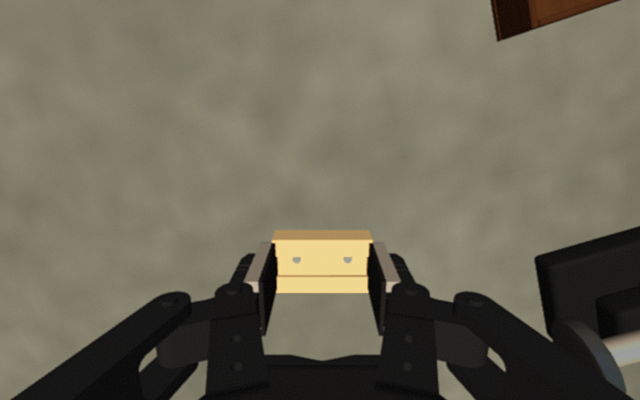

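The shoe is held level between the pads (322,262). The vise at lower right means lifting straight up first, then carrying it over.

Call:
servo_tool([
  {"x": 0,"y": 0,"z": -40,"ax": 0,"ay": 0,"az": 0,"grip": 0.35},
  {"x": 0,"y": 0,"z": -80,"ax": 0,"ay": 0,"az": 0,"grip": 0.35},
  {"x": 0,"y": 0,"z": -104,"ax": 0,"ay": 0,"az": 0,"grip": 0.35},
  {"x": -199,"y": 236,"z": -104,"ax": 0,"ay": 0,"az": -0.143,"grip": 0.35},
  {"x": -199,"y": 236,"z": -104,"ax": 0,"ay": 0,"az": -0.143,"grip": 0.35},
  {"x": -199,"y": 236,"z": -104,"ax": 0,"ay": 0,"az": -0.143,"grip": 0.35},
  {"x": -199,"y": 236,"z": -104,"ax": 0,"ay": 0,"az": -0.143,"grip": 0.35},
  {"x": -199,"y": 236,"z": -104,"ax": 0,"ay": 0,"az": -0.143,"grip": 0.35},
  {"x": -199,"y": 236,"z": -104,"ax": 0,"ay": 0,"az": -0.143,"grip": 0.35},
  {"x": -199,"y": 236,"z": -104,"ax": 0,"ay": 0,"az": -0.143,"grip": 0.35},
  {"x": -199,"y": 236,"z": -104,"ax": 0,"ay": 0,"az": -0.143,"grip": 0.35},
  {"x": -199,"y": 236,"z": -104,"ax": 0,"ay": 0,"az": -0.143,"grip": 0.35},
])

```text
time: 20.38
ee_pos: [0.6593, -0.1199, 0.132]
tool_rot: [2.41, 2.012, 0.0]
contact_force: [0.8, -0.4, -1.3]
width: 0.0407
finger_force: 40.7
```

Run:
```python
from h import *
c=imaging.capture("wrist");s=robot.observe();print(s["time"],s["ee_pos"],s["width"],s["finger_force"],go(s,.659,-.1152,.010,1.396))
W=world(c);blobs(W,.009,.018)
```

```text
20.4333 [ 0.65816885 -0.11723762  0.13174251] 0.041014685601687584 40.69039888679981 ([2.1, 0.5, 121.7], np.float64(-0.003))
[230, 106, 183, 111, 1205] [ 0.6622 -0.0964  0.0135] [0.148 0.108 0.009]
[311, 125, 22, 23, 414] [ 0.6664 -0.0764  0.0131] [0.017 0.017 0.008]
[32, 236, 38, 35, 463] [ 0.4236 -0.1328  0.0135] [0.026 0.031 0.009]
[339, 317, 28, 26, 463] [ 0.6631 -0.2529  0.0135] [0.025 0.024 0.009]
[294, 328, 27, 25, 440] [ 0.6198 -0.2579  0.0135] [0.025 0.025 0.009]
```

Call:
servo_tool([
  {"x": 1,"y": 1,"z": 40,"ax": 0,"ay": 0,"az": 0,"grip": 0.35},
  {"x": 1,"y": 1,"z": 80,"ax": 0,"ay": 0,"az": 0,"grip": 0.35},
  {"x": 1,"y": 1,"z": 108,"ax": 0,"ay": 0,"az": 0,"grip": 0.35},
  {"x": 1,"y": 1,"z": 119,"ax": 0,"ay": 0,"az": 0,"grip": 0.35},
  {"x": 1,"y": 1,"z": 122,"ax": 0,"ay": 0,"az": 0,"grip": 0.35},
  {"x": 1,"y": 1,"z": 122,"ax": 0,"ay": 0,"az": 0,"grip": 0.35},
  {"x": 1,"y": 1,"z": 122,"ax": 0,"ay": 0,"az": 0,"grip": 0.35},
])

```text
time: 21.02
ee_pos: [0.6594, -0.1137, 0.0114]
tool_rot: [2.405, 2.019, 0.001]
contact_force: [0.1, 0.5, -0.3]
width: 0.0411
finger_force: 45.1
```

Call:
servo_tool([
  {"x": 0,"y": 0,"z": 2,"ax": 0,"ay": 0,"az": 0,"grip": 0.35},
  {"x": 0,"y": 0,"z": 2,"ax": 0,"ay": 0,"az": 0,"grip": 0.68},
  {"x": 0,"y": 0,"z": 2,"ax": 0,"ay": 0,"az": 0,"grip": 0.68},
  {"x": 0,"y": 0,"z": 2,"ax": 0,"ay": 0,"az": 0,"grip": 0.68},
  {"x": 0,"y": 0,"z": 2,"ax": 0,"ay": 0,"az": 0,"grip": 0.68},
  {"x": 0,"y": 0,"z": -35,"ax": 0,"ay": 0,"az": 0,"grip": 0.68},
  {"x": 0,"y": 0,"z": -75,"ax": 0,"ay": 0,"az": 0,"grip": 0.68},
  {"x": 0,"y": 0,"z": -115,"ax": 0,"ay": 0,"az": 0,"grip": 0.68},
  {"x": 0,"y": 0,"z": -150,"ax": 0,"ay": 0,"az": 0,"grip": 0.68},
  {"x": 0,"y": 0,"z": -150,"ax": 0,"ay": 0,"az": 0,"grip": 0.68},
  {"x": 0,"y": 0,"z": -150,"ax": 0,"ay": 0,"az": 0,"grip": 0.68},
])

```text
time: 21.93
ee_pos: [0.6611, -0.1152, 0.1644]
tool_rot: [2.402, 2.015, 0.006]
contact_force: [-0.2, -0.3, -0.5]
width: 0.0579
finger_force: 0.0
```

Run:
```python
from h import *
c=imaging.capture("wrist");cv2.imwrite("pics/w7.png",c["frame"]);s=robot.observe();print(s["time"],s["ee_pos"])
W=world(c);blobs(W,.009,.018)
c=imaging.capture("top");W=world(c);blobs(W[:, 225:290],.035,.05,20)
```

```text
21.9833 [ 0.65944788 -0.11463559  0.16136266]
[239, 111, 162, 99, 893] [ 0.6623 -0.096   0.0135] [0.147 0.108 0.009]
[310, 128, 20, 21, 330] [ 0.6665 -0.0765  0.0133] [0.017 0.017 0.008]
[294, 167, 50, 11, 498] [ 0.6602 -0.1059  0.0133] [0.044 0.015 0.009]
[295, 188, 49, 10, 475] [ 0.6574 -0.1233  0.0145] [0.044 0.015 0.006]
[58, 227, 34, 32, 362] [ 0.4231 -0.1327  0.0135] [0.025 0.031 0.009]
[279, 269, 104, 33, 323] [ 0.6491 -0.2207  0.0135] [0.102 0.038 0.009]
[335, 301, 26, 24, 375] [ 0.663  -0.2528  0.0135] [0.026 0.024 0.009]
[364, 307, 24, 48, 210] [ 0.6872 -0.28    0.0135] [0.029 0.056 0.009]
[294, 312, 25, 23, 369] [ 0.62   -0.258   0.0135] [0.025 0.025 0.009]
[276, 316, 25, 41, 176] [ 0.5979 -0.2695  0.0135] [0.016 0.057 0.009]
[19, 166, 13, 14, 143] [0.6623 0.2656 0.0416] [0.044 0.041 0.013]
```

View pics/w7.png

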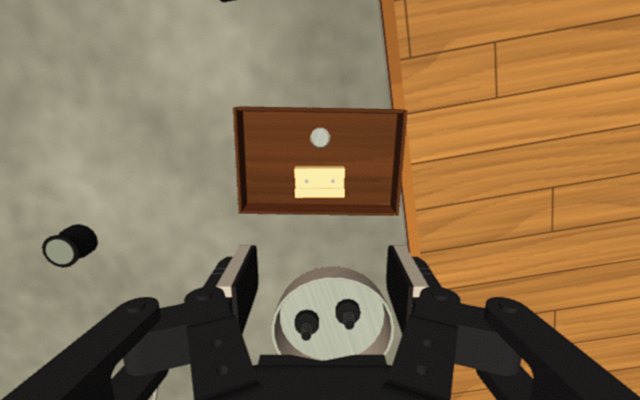

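The picture shows the cap (320,137) and shoe (320,182) in the long tray, and both screws (306,323) and (347,312) standing in the dish. The top camera has the barrel in the square tray, so I'm handing in.

```bash
python3 -c "
from station import robot
print(robot.close_job())"
```

```text
the job is handed in; nothing more can be done
None
```

The job is handed in at about 22 s of the 72 s allowed: all five parts are sorted and released, with both screws in the dish, the barrel upright in the square tray, and the cap and flash shoe in the long tray; the arm never went near the loupe, screwdriver or camera body, and no verdict came back.

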